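# Raise the stack-nest tray and lock it with its bar

## Robot

A 6-joint arm with a two-finger parallel gripper is mounted at the origin on the work surface. World frame = base frame: x ahead of the robot, y to its left, z up, the work surface at z = 0. Lengths are in m, angles in rad, forces in N, time in s.
With the tool pointing down it reaches from about 0.325 to 0.875 m from the base axis. Payload 4.4 kg.
Tool frame: the origin (TCP) lies midway between the tips of the shut fingers; the grasp point (between the pads) lies 19 mm behind it; z points along the fingers, y is the line along which they close (so a half turn about z gives the same grasp; the last joint's range is limited). The gripper opens to 85 mm and grips with 20 to 120 N. Pads are 22 mm wide; open, the fingers measure 114 mm over their backs; the gripper's body (76 mm by 85 mm) begins 54 mm behind the grasp point. The pads swing forward as they close: fully open they stand 13 mm farther back than shut.
Start: joints at [-1.306, 0.207, 1.542, -0, 1.393, -0.15], TCP at [0.232, -0.526, 0.231] pointing down, gripper open.
Joint ranges: [-2.73, 2.73], [-0.86, 2.22], [0.23, 2.46], [-1.11, 4.25], [0.08, 2.63], [-2.82, 2.82]. Speed limits (rad/s): [2.79, 2.79, 3.14, 3.14, 3.14, 3.14].

## Interface

Orientations are given as a 3x3 rotation matrix whose columns are the frame's x, y, z axes.
In Python, from plant import status, optics, job_done gives the robot as it stands.
- The arm moves only by the tool send_rows, never from a script. Its argument "motion" is a list of rows, each a list of 3 entries, a list of its own where there are three numbers: the turn, a rotation vector about the tool's x, y, z in rad, then the shift along the tool's x, y, z in m, then the opening, from 0 (shut) to 1 (fully open). A call has 1 to 5 rows; each row is the pose to reach, as a shift and turn from the pose commanded when the call began, along the tool's axes at that moment; what a row does not reach only later rows make up. A row lasts 1/12 s, in which the tool goes at most 41.7 mm and 7.16 degrees, less where a joint would pass 70% of its speed; a pose out of reach is approached as far as the arm can. A call with a gripper value outside its range is refused whole. The fingers move at their own pace and stop on an object; "force" is the grip in N (left out, the last holds). Time passes only in rows, so rows that repeat a pose let the fingers close. It gives the time, the measured TCP pose, the force, the opening and the grip force at its end, in the units of the state.
- status.sense(): the state, without advancing time (a new reading comes with each control period).
- optics.camera(name): name is "scene" or "top"; returns (picture, depth): 400x640x3 uint8, blue, green, red; 400x640 float32, m along the optical axis (not along the pixel's ray), 0 where there is no reading.
- optics.calibration(name): a dict with "vertical_fov" (degrees; the focal length in pixels is half the picture's height over the tangent of half this angle, whatever the lens; pixels are square), "cx", "cy" (the principal point, pixels), "view" (4x4, takes a point from world to camera coordinates). Camera axes: x right, y up, looking along -z (the intrinsics and any distortion apply to the point x, -y, -z); pixel columns grow to the right and rows downward; lengths in m; the calibration is good to about 2 mm. A picture is of the moment at which its call begins. calibration takes no time and is no camera call.
- job_done(): hands the job in; it is judged then, once.
The state is a dict: "t": time; "qpos": joint angles; "qd": joint speeds; "tau": joint torques, N m; "ee_pos": TCP position; "orientation": TCP orientation; "wrist_force": force on the tool from outside, world axes, zero at the start; "ft_torque": the same for the moment, N m; "width": opening from 0.0 (shut) to 1.0 (fully open); "gripper_force": force on a finger pad.
Only numpy, scipy, OpenCV 4.12 (cv2) and the standard library are available. Lean on these libraries where they do the work, as an engineer would, in place of code of your own. Each camera call takes 0.05 s, during which the arm holds its last target. There are 200 camera calls.

## Task

Lift the light wooden tray out of its steel carrier, turn it half a turn and set it back so that its four ears stand on the high ledges instead of dropping into the deep slots, and let go of it. Then take the lock bar from its sloping rest and thread it through all four eyes, the carrier's two uprights and the tray's two tabs between them, until its handle is up against the upright. Leave the other kitchen things where they stand.

Things in the scene. Friction and masses are not known exactly. Their poses are not given: they have to be found in the camera images.
- carrier: Fixed steel crate, 170 (x) by 136 mm (y), origin under its centre, z up. Tops of the side walls (y +-59 to +-68 mm): deep slots, floor z = 50 mm, at x = +50 and -20; high ledges, floor z = 95, at x = -50 and +20; each 23 mm wide, the teeth between reach z = 105. Outside them at x = -35 stand two uprights, y +-73 to +-81, 34 mm wide, top z = 138, each with a 14 mm eye along y at z = 123.
- carrier_eye_right (a point): Centre of the eye at the outer face of the carrier's upright on its -y side: carrier (-35, -81, 123) mm.
- carrier_eye_left (a point): The same on the +y side: carrier (-35, +81, 123) mm.
- tray: Loose wood tray, 0.3 to 0.54 kg, 150 (x) by 112 mm (y), rim 40 mm high, origin under its centre. Square grip post 28 x 28 mm (sides along x, y) at the centre, top z = 85. Four ears 18 mm wide at x = +50 and -20, out to y = +-67, undersides z = 28. It starts nested: axes as the carrier's, ears in the deep slots, origin 22 mm above the carrier's. Turned half round on the high ledges: 67 mm above.
- tray_eye_a (a point): Centre of the 14 mm eye, along y, in the tray's tab on its -y side: tray (35, -54, 56) mm. The tab is 5 mm thick (y -51 to -56), 30 mm wide, and rises to z = 72 mm. With the tray turned half round on the high ledges its eyes line up with the carrier's.
- tray_eye_b (a point): The same in the tab on the tray's +y side: tray (35, +54, 56) mm.
- bar: Loose lock bar, 60 to 110 g: rod 10 mm thick from the origin to x = +190 mm, its last 14 mm tapering to 5 mm; wooden handle x = -70 to 0 mm, 16 mm wide (y), 20 mm high (z). Origin on the axis at the handle's shoulder. It starts in the rest's groove, 35 degrees to the horizontal, tip down towards the robot, y level, z up and square to the slope; the outer 50 mm of the handle overhang the rest.
- bar_tip (a point): The tip of the bar: bar (190, 0, 0) mm.
- rest: Fixed wooden sloping rest, base 200 by 70 mm, about 140 mm tall, origin under its centre, +x downhill. A groove 13 mm wide, open above, holds the rod, with a stop at the low end. The bar's shoulder lies at rest (-75, 0, 136) mm, the handle's end at (-132, 0, 176) mm; the bar lifts off square to the slope.
- tub_short: Round deli tub with a snap lid, lid 118 mm across, 62 mm tall, origin under its base; leave it where it is.
- tub_tall: Round deli tub with a snap lid, lid 118 mm across, 140 mm tall, origin under its base; leave it where it is.
- tub_mid: Round deli tub with a snap lid, lid 118 mm across, 85 mm tall, origin under its base; leave it where it is.
- lids: Stack of tub lids, 118 mm across, 25.5 mm tall, origin under its centre; leave it where it is.
- shaker: Glass shaker with steel cap, 52 mm across, 105 mm tall, origin under its base; leave it where it is.
- mug: White mug, 80 mm across, 90 mm tall, handle at its +y, origin under its base; leave it where it is.
- spoon: Steel spoon lying on the counter along its x, 200 mm long; leave it where it is.
Not all that is in view belongs to the job. Leave any orange look-alike of the tray alone.

How it is judged:
By the outcome, as a careful person would: the job done as asked, in the order asked, and still so for the second after the job is handed in, with the robot touching nothing.
It also fails if it takes over 66 s, if anything falls off the work surface, if the arm or the gripper's body presses on something with over 40 N, if the wrist force passes 120 N, or if a joint passes its speed limit or range.

## Working session

There is one attempt and no reset: what is moved stays moved. The work goes in short steps, Python scripts to look and compute and a tool call to move; the robot and the scene stay as the last step left them, time stands still between calls to the robot, and variables do not carry over. Pictures are saved under pics/ and viewed, at most 10 in all, crops included, and the job is handed in when it is done.

Besides the shell and the picture viewer there is one more tool, called after "Request:" by a JSON object that holds its "api" and its "payload". send_rows: Moves the arm, as the interface text tells. Its arguments: {"type":"object","properties":{"motion":{"type":"array"},"force":{"type":"number"}},"required":["motion"]}

```bash
mkdir -p pics; ls
python3 - <<'E'
from plant import status, optics
import cv2,numpy as np
for n in("scene","top"):
    p,d=optics.camera(n); cv2.imwrite(f"pics/{n}0.png",p); np.savez(f"{n}0.npz",p=p,d=d)
    c=optics.calibration(n); print(n,c)
s=status.sense(); print(s)
E
```

```text
pics
scene {'vertical_fov': 50.53674539869867, 'cx': 317.79091123255773, 'cy': 204.6442430502648, 'view': array([[-3.13953846e-01,  9.49437205e-01,  1.40617277e-03,
         1.50453977e-01],
       [-5.81060229e-01, -1.93312174e-01,  7.90569044e-01,
         2.36078584e-01],
       [ 7.50867494e-01,  2.47385121e-01,  6.12371300e-01,
        -1.69382240e+00],
       [ 0.00000000e+00,  0.00000000e+00,  0.00000000e+00,
         1.00000000e+00]])}
top {'vertical_fov': 56.957624492979235, 'cx': 322.71587507855793, 'cy': 194.41870010533344, 'view': array([[-0.02530294, -0.99962587, -0.01038683,  0.06776438],
       [ 0.98863318, -0.02656234,  0.14798272, -0.56261422],
       [-0.14820325, -0.00652437,  0.9889354 , -0.98395721],
       [ 0.        ,  0.        ,  0.        ,  1.        ]])}
{'t': 0.1, 'qpos': array([-1.30648384e+00,  2.07368710e-01,  1.54281385e+00,  2.06498199e-05,
        1.39355508e+00, -1.50494903e-01]), 'qd': array([ 0.00069508, -0.00166762, -0.00406233, -0.00025984,  0.00099695,
       -0.00018178]), 'tau': array([-3.96227024e-04, -3.84089720e+01, -2.92547572e+01, -1.71937404e-04,
        4.88602614e-03, -3.47366040e-06]), 'ee_pos': array([ 0.23154627, -0.52555424,  0.23022134]), 'orientation': array([[ 9.15195530e-01,  4.03009739e-01, -5.40747597e-04],
       [ 4.03009957e-01, -9.15193240e-01,  2.07580460e-03],
       [ 3.41680926e-04, -2.11769376e-03, -9.99997699e-01]]), 'wrist_force': array([ 0.72166567, -0.44989464, -0.14822649]), 'ft_torque': array([-0.00818125,  0.02845378,  0.00897496]), 'gripper_force': 0.0, 'width': 0.9987687488594976}
```

View pics/scene0.png

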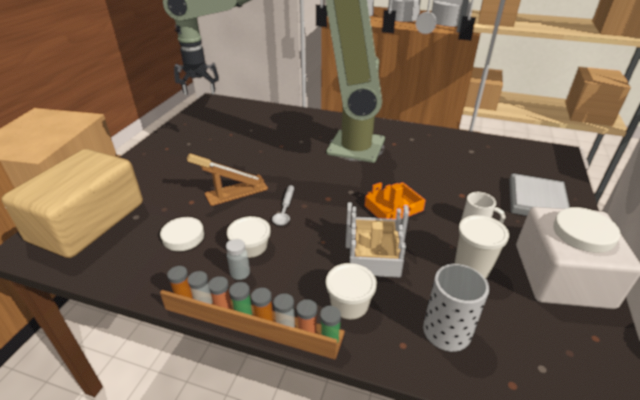

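View pics/top0.png

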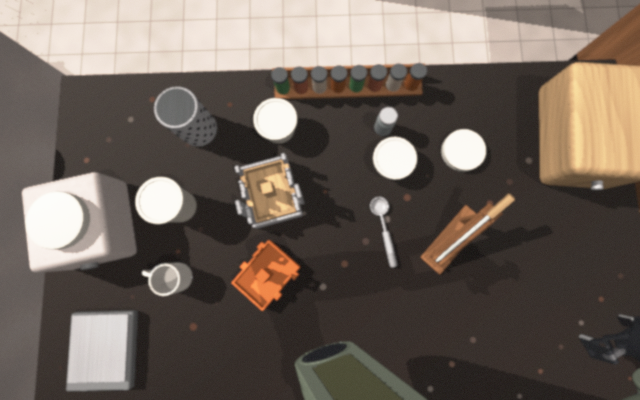

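```bash
cat > h.py <<'E'
import numpy as np,cv2
from plant import status,optics
def cal(n):
    c=optics.calibration(n); return 200/np.tan(np.radians(c["vertical_fov"])/2),c["cx"],c["cy"],np.array(c["view"])
def cloud(n,d):
    f,cx,cy,V=cal(n); v,u=np.mgrid[:400,:640]
    P=np.stack([(u-cx)/f*d,-(v-cy)/f*d,-d],-1)
    W=(P-V[:3,3])@V[:3,:3]; W[d<=0]=np.nan; return W
def proj(n,X):
    f,cx,cy,V=cal(n); p=np.atleast_2d(X)@V[:3,:3].T+V[:3,3]
    return np.stack([cx+f*p[:,0]/-p[:,2],cy-f*p[:,1]/-p[:,2]],-1)
def plane(n,uv,z):
    f,cx,cy,V=cal(n); uv=np.atleast_2d(uv).astype(float)
    D=np.stack([(uv[:,0]-cx)/f,-(uv[:,1]-cy)/f,-np.ones(len(uv))],-1)@V[:3,:3]
    C=-V[:3,:3].T@V[:3,3]; z=np.broadcast_to(z,len(uv)); return C+D*((z-C[2])/D[:,2])[:,None]
def look(n):
    p,d=optics.camera(n); return p,d
def crop(p,x,y,w,h,s): return cv2.resize(p[y:y+h,x:x+w],None,fx=s,fy=s,interpolation=cv2.INTER_CUBIC)
E
python3 - <<'E'
from h import *
t=np.load("top0.npz");s=np.load("scene0.npz")
a=np.vstack([np.hstack([crop(t['p'],225,145,100,75,4),crop(t['p'],415,190,100,75,4)]),np.hstack([crop(s['p'],335,195,80,60,5)[:300],crop(s['p'],180,150,100,75,4)[:300]])])
cv2.imwrite("pics/c1.png",a);print(a.shape)
for n,q in(("top",t),("scene",s)):
    W=cloud(n,q['d']); g=W[...,2]
    for nm,(x0,x1,y0,y1) in dict(table=(.3,.4,-.1,.1),).items():
        m=(W[...,0]>x0)&(W[...,0]<x1)&(W[...,1]>y0)&(W[...,1]<y1); print(n,nm,np.nanpercentile(g[m],[5,50,95]))
    # white tub lids: centroid by height
    hsv=cv2.cvtColor(q['p'],cv2.COLOR_BGR2HSV); m=((hsv[...,2]>190)&(hsv[...,1]<50)).astype(np.uint8)
    k,l,st,c=cv2.connectedComponentsWithStats(m)
    for i in range(1,k):
        if 400<st[i,4]<5000:
            z=np.nanmedian(g[l==i]); print(n,c[i].round(),st[i,4],'z',z.round(4),plane(n,c[i],z).round(4))
    if n=='top':
        for px in((266,187),(268,183)): print(W[px[1],px[0]])
E
```

```text
(600, 800, 3)
top table [-0.00378876 -0.00075742  0.00240372]
top [568.  43.] 630 z -0.7485 [[ 1.4508 -1.2469 -0.7485]]
top [275. 118.] 1407 z 0.0808 [[0.7745 0.18   0.0808]]
top [464. 149.] 1360 z 0.0252 [[ 0.6869 -0.3556  0.0252]]
top [395. 158.] 1423 z 0.058 [[ 0.6598 -0.149   0.058 ]]
top [159. 200.] 1730 z 0.1354 [[0.5474 0.4681 0.1354]]
top [ 98. 348.] 3688 z 0.0365 [[0.1688 0.6602 0.0365]]
[0.57861793 0.20105244 0.10403273]
[0.58850206 0.1952134  0.10751058]
scene table [-0.00419917 -0.00094525  0.0019483 ]
scene [559.   7.] 1188 z 0.1292 [[-2.099   0.9255  0.1292]]
scene [632.  97.] 570 z -0.4489 [[-2.1258  1.6103 -0.4489]]
scene [537. 133.] 1861 z -0.7492 [[-1.9346  1.0255 -0.7492]]
scene [128. 137.] 618 z -0.7373 [[-0.836  -1.968  -0.7373]]
scene [602. 159.] 818 z -0.7495 [[-1.6635  1.4458 -0.7495]]
scene [618. 172.] 490 z -0.7495 [[-1.5032  1.5119 -0.7495]]
scene [485. 230.] 1664 z 0.1347 [[0.5427 0.4716 0.1347]]
scene [247. 233.] 1134 z 0.0574 [[ 0.6706 -0.145   0.0574]]
scene [182. 233.] 1036 z 0.0236 [[ 0.6963 -0.3469  0.0236]]
scene [352. 284.] 1659 z 0.0802 [[0.781  0.1854 0.0802]]
scene [ 39. 363.] 860 z -0.7518 [[ 0.8783 -1.0908 -0.7518]]
scene [212. 379.] 727 z -0.7512 [[ 0.7146 -0.3711 -0.7512]]
scene [ 60. 388.] 861 z -0.7515 [[ 0.9404 -0.9208 -0.7515]]
scene [ 18. 387.] 879 z -0.7514 [[ 0.9877 -1.0825 -0.7514]]
scene [251. 390.] 734 z -0.7509 [[ 0.7098 -0.2014 -0.7509]]
scene [198. 394.] 468 z -0.7512 [[ 0.7877 -0.3909 -0.7512]]
```

View pics/c1.png

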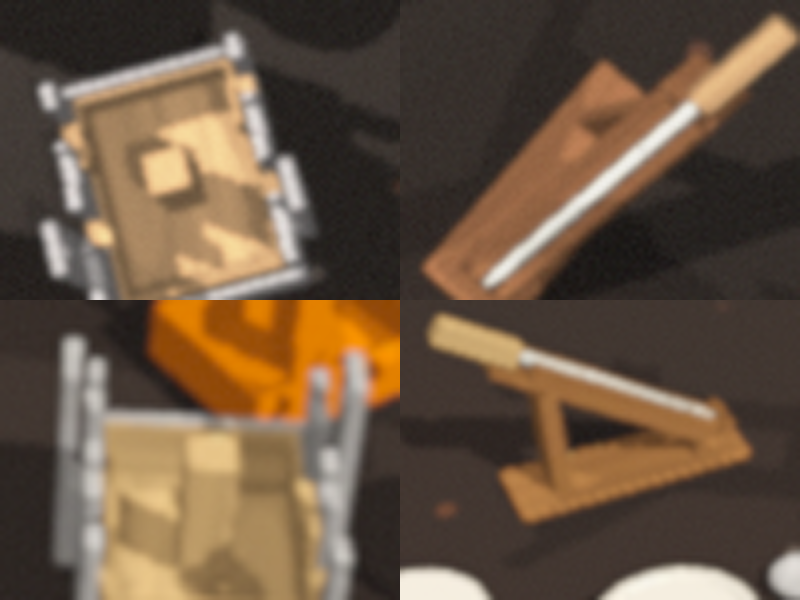

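The top-left crop shows the light wooden tray in the steel crate, post at top px (266,188). There are two candidates: this one, and the orange tray at px (266,275), which is the decoy. The description fits the first, because it is light wood and nested in the steel carrier. The crate's uprights are at px (239,207) and (298,191), so carrier +x points away from the robot. The bar's shoulder is at px (489,216) and its tip at (437,261).

Run:
```python
from h import *
for n in("top","scene"):
    q=np.load(n+"0.npz"); p,d=q['p'],q['d']; W=cloud(n,d)
    near=(abs(W[...,0]-.57)<.16)&(abs(W[...,1]-.2)<.16)
    m=(near&(W[...,2]>.127)&(W[...,2]<.16)).astype(np.uint8)
    k,l,st,c=cv2.connectedComponentsWithStats(m)
    for i in range(1,k):
        if st[i,4]>8:
            ys,xs=np.where(l==i); X=plane(n,np.c_[xs,ys],.138)
            print(n,'upright',c[i].round(1),st[i,4],X.mean(0).round(4),'medz',np.median(W[l==i][:,2]).round(4),cv2.minAreaRect((X[:,:2]*1000).astype(np.float32)))
    # post top
    px=proj(n,[.585,.198,.107])[0].astype(int); print('post px',px)
    hsv=cv2.cvtColor(p,cv2.COLOR_BGR2HSV)
    m=(near&(W[...,2]>.098)&(W[...,2]<.118)&(hsv[...,1]>60)).astype(np.uint8)
    k,l,st,c=cv2.connectedComponentsWithStats(m)
    for i in range(1,k):
        if st[i,4]>30: 
            ys,xs=np.where(l==i); X=plane(n,np.c_[xs,ys],.107); print(n,'post',c[i].round(1),st[i,4],X.mean(0).round(4),cv2.minAreaRect((X[:,:2]*1000).astype(np.float32)))
    # rod & handle
    reg=(W[...,0]>.3)&(W[...,0]<.75)&(W[...,1]>-.6)&(W[...,1]<-.2)&(W[...,2]>.01)
    m=(reg&(hsv[...,2]>150)&(hsv[...,1]<60)&(W[...,2]<.17)).astype(np.uint8)
    k,l,st,c=cv2.connectedComponentsWithStats(m)
    for i in range(1,k):
        if st[i,4]>60:
            X=W[l==i]; r=cv2.minAreaRect(np.argwhere(l==i)[:,::-1].astype(np.float32)); print(n,'rod?',st[i],c[i].round(1),'z',np.percentile(X[:,2],[2,50,98]).round(3),'box',cv2.boxPoints(r).round(1).tolist())
    m=(reg&(hsv[...,2]>150)&(hsv[...,1]>70)&(W[...,2]>.1)&(W[...,2]<.22)).astype(np.uint8)
    k,l,st,c=cv2.connectedComponentsWithStats(m)
    for i in range(1,k):
        if st[i,4]>60:
            X=W[l==i]; r=cv2.minAreaRect(np.argwhere(l==i)[:,::-1].astype(np.float32)); print(n,'handle?',st[i],c[i].round(1),'X',np.median(X,0).round(4),'box',cv2.boxPoints(r).round(1).tolist())
```

```text
top upright [297.1 190.8] 46 [0.5609 0.1169 0.138 ] medz 0.1369 ((561.0155639648438, 117.00044250488281), (34.8338623046875, 7.962058067321777), 13.01325798034668)
top upright [238.3 206.9] 52 [0.5239 0.2654 0.138 ] medz 0.137 ((524.0440063476562, 265.31829833984375), (34.014259338378906, 9.106888771057129), 14.39023208618164)
post px [266 184]
top post [266.2 187.6] 118 [0.5765 0.2001 0.107 ] ((576.4506225585938, 200.157470703125), (29.231836318969727, 27.843626022338867), 13.757967948913574)
top rod? [ 442  130   43   40 1347] [463.4 149.6] z [0.016 0.025 0.029] box [[442.0, 130.0], [484.0, 130.0], [484.0, 169.0], [442.0, 169.0]]
top rod? [436 215  54  47 306] [463.4 237.2] z [0.032 0.089 0.135] box [[434.3999938964844, 259.1000061035156], [486.70001220703125, 214.3000030517578], [489.79998779296875, 217.89999389648438], [437.5, 262.70001220703125]]
top handle? [ 556  107   34   67 1749] [571.7 142.2] X [ 0.663  -0.5786  0.1562] box [[554.7999877929688, 107.9000015258789], [587.0, 106.69999694824219], [589.2999877929688, 172.0], [557.0999755859375, 173.10000610351562]]
top handle? 
[... 910 characters left out ...]
od? [161 218  42  30 965] [181.4 232. ] z [0.012 0.024 0.028] box [[158.1999969482422, 222.1999969482422], [198.8000030517578, 214.0], [204.39999389648438, 242.10000610351562], [163.8000030517578, 250.1999969482422]]
scene handle? [188 154  39  21 262] [204.7 163.6] X [ 0.5001 -0.3666  0.145 ] box [[186.1999969482422, 159.6999969482422], [190.39999389648438, 151.0], [227.10000610351562, 168.6999969482422], [222.89999389648438, 177.3000030517578]]
scene handle? [  83  159   52   49 1241] [110.  181.5] X [ 0.6732 -0.5781  0.1435] box [[80.19999694824219, 186.6999969482422], [124.19999694824219, 155.3000030517578], [139.3000030517578, 176.39999389648438], [95.30000305175781, 207.8000030517578]]
```

```bash
cat >> h.py <<'E'
from scipy.spatial.transform import Rotation as Ro
def down(yaw,tilt=0): # tool x at yaw; tilt about tool y
    R=Ro.from_euler('z',yaw,degrees=True)*Ro.from_euler('x',180,degrees=True)*Ro.from_euler('y',tilt,degrees=True); return R.as_matrix()
def delta(R0,p0,R1,p1):
    return Ro.from_matrix(R0.T@R1).as_rotvec().round(4), (R0.T@(np.array(p1)-p0)).round(4)
def now():
    s=status.sense(); return np.array(s['orientation']),np.array(s['ee_pos']),s
E
python3 - <<'E'
from h import *
R,p,s=now()
print(delta(R,p,down(14),[.5765,.2,.21]))
n='top'
a=plane(n,[488.2,216.1],.136+.003)[0]; b=plane(n,[435.95,260.9],.027+.003)[0]; hc=plane(n,[498.95,206.8],.156+.006)[0]
print(a,b,hc,np.linalg.norm((b-a)[:2]),np.degrees(np.arctan2(*(b-a)[[1,0]])),np.degrees(np.arctan2(*(b-hc)[[1,0]])))
E
```

```text
(array([-0.0021, -0.0002,  0.1705]), array([ 0.6081, -0.525 ,  0.0215]))
[ 0.48419707 -0.35718338  0.139     ] [ 0.37396138 -0.25171657  0.03      ] [ 0.50431717 -0.37514142  0.162     ] 0.15256196693039242 136.26652374006605 136.5644032474273
```

Request:
{"api": "send_rows", "payload": {"motion": [[[0,0,0],[0.035,-0.03,0.001],0.6],[[0,0,0],[0.066,-0.057,0.002],0.6],[[0,0,0],[0.096,-0.083,0.003],0.6],[[0,0,0],[0.126,-0.109,0.004],0.6],[[0,0,0],[0.152,-0.1313,0.005],0.6]], "force": 80}}

```text
t: 0.52
ee_pos: [0.3182, -0.3419, 0.2255]
orientation: [[0.915, 0.403, -0.0], [0.403, -0.915, 0.002], [0.0, -0.002, -1.0]]
wrist_force: [1.1, -0.1, 0.4]
width: 0.605
gripper_force: 0.0
```

Request:
{"api": "send_rows", "payload": {"motion": [[[0,0,0],[0.03,-0.026,0.001],0.6],[[0,0,0],[0.061,-0.053,0.002],0.6],[[0,0,0],[0.091,-0.079,0.003],0.6],[[0,0,0],[0.121,-0.105,0.004],0.6],[[0,0,0],[0.152,-0.1313,0.005],0.6]]}}

```text
t: 0.93
ee_pos: [0.4042, -0.1614, 0.221]
orientation: [[0.915, 0.402, -0.0], [0.402, -0.915, 0.0], [-0.0, -0.0, -1.0]]
wrist_force: [0.5, 0.1, 0.6]
width: 0.601
gripper_force: 0.0
```

Request:
{"api": "send_rows", "payload": {"motion": [[[0,0,0],[0.03,-0.026,0.001],0.6],[[0,0,0],[0.061,-0.053,0.002],0.6],[[0,0,0],[0.091,-0.079,0.003],0.6],[[0,0,0],[0.121,-0.105,0.004],0.6],[[0,0,0],[0.152,-0.1313,0.005],0.6]]}}

```text
t: 1.35
ee_pos: [0.4903, 0.0201, 0.2159]
orientation: [[0.915, 0.403, -0.001], [0.403, -0.915, -0.0], [-0.001, -0.0, -1.0]]
wrist_force: [0.8, -1.0, 0.3]
width: 0.601
gripper_force: 0.0
```

Request:
{"api": "send_rows", "payload": {"motion": [[[-0.0005,0,0.04],[0.03,-0.026,0.001],0.6],[[-0.001,0,0.08],[0.061,-0.053,0.002],0.6],[[-0.0015,0,0.12],[0.096,-0.083,0.003],0.6],[[-0.002,0,0.17],[0.129,-0.111,0.004],0.6],[[-0.002,0,0.17],[0.152,-0.1313,0.0064],0.6]]}}

```text
t: 1.77
ee_pos: [0.577, 0.2021, 0.2095]
orientation: [[0.97, 0.242, 0.001], [0.242, -0.97, -0.002], [0.0, 0.002, -1.0]]
wrist_force: [-0.4, -0.8, 0.4]
width: 0.602
gripper_force: 0.0
```

Run:
```python
from h import *
R,p,s=now(); print(s['t'],p,s['width'],s['qpos'].round(2)); print(delta(R,p,down(14),[.5765,.2,.070]))
```

```text
1.7667 [0.57701863 0.20206912 0.20951679] 0.6019248296258989 [ 0.2   0.3   1.47 -0.    1.37  1.52]
(array([ 0.0018, -0.0002, -0.0002]), array([-0.001 ,  0.0016,  0.1395]))
```

Request:
{"api": "send_rows", "payload": {"motion": [[[0.001,0,0],[-0.0008,0.0014,0.03],0.6],[[0.001,0,0],[-0.0008,0.0014,0.06],0.6],[[0.001,0,0],[-0.0008,0.0014,0.09],0.6],[[0.001,0,0],[-0.0008,0.0014,0.12],0.6],[[0.001,0,0],[-0.0008,0.0014,0.139],0.6]]}}

```text
t: 2.18
ee_pos: [0.5734, 0.1973, 0.0666]
orientation: [[0.97, 0.243, -0.006], [0.243, -0.97, -0.002], [-0.006, 0.001, -1.0]]
wrist_force: [-0.2, 0.4, 0.0]
width: 0.602
gripper_force: 0.0
```

Request:
{"api": "send_rows", "payload": {"motion": [[[0,0,0],[0,0,0],0.6],[[0,0,0],[0,0,0],0.4],[[0,0,0],[0,0,0],0.2],[[0,0,0],[0,0,0],0.0],[[0,0,0],[0,0,0],0.0]]}}

```text
t: 2.6
ee_pos: [0.5771, 0.1978, 0.0723]
orientation: [[0.97, 0.242, 0.003], [0.242, -0.97, -0.0], [0.003, 0.001, -1.0]]
wrist_force: [1.2, 0.3, -3.0]
width: 0.319
gripper_force: 79.8
```

Request:
{"api": "send_rows", "payload": {"motion": [[[0,0,0],[0,0,0],0.0],[[0,0,0],[0,0,0],0.0],[[0,0,0],[0,0,0],0.0],[[0,0,0],[0,0,0],0.0],[[0,0,0],[0,0,0],0.0]]}}

```text
t: 3.02
ee_pos: [0.5771, 0.1978, 0.0723]
orientation: [[0.97, 0.242, 0.003], [0.242, -0.97, -0.001], [0.002, 0.001, -1.0]]
wrist_force: [-0.9, -1.2, 5.4]
width: 0.318
gripper_force: 80.4
```

Request:
{"api": "send_rows", "payload": {"motion": [[[0,0,0],[0,0,-0.01],0.0],[[0,0,0],[0,0,-0.025],0.0],[[0,0,0],[0,0,-0.045],0.0],[[0,0,0],[0,0,-0.065],0.0],[[0,0,0],[0,0,-0.085],0.0]]}}

```text
t: 3.43
ee_pos: [0.5745, 0.1974, 0.1551]
orientation: [[0.97, 0.243, -0.004], [0.243, -0.97, -0.002], [-0.004, 0.001, -1.0]]
wrist_force: [-0.1, -0.2, -4.9]
width: 0.32
gripper_force: 80.3
```

Request:
{"api": "send_rows", "payload": {"motion": [[[0,0,0],[0,0,-0.02],0.0],[[0,0,0],[0,0,-0.04],0.0],[[0,0,0],[0,0,-0.055],0.0],[[0,0,0],[0,0,-0.06],0.0],[[0,0,0],[0,0,-0.06],0.0]]}}

```text
t: 3.85
ee_pos: [0.5765, 0.1979, 0.2169]
orientation: [[0.97, 0.243, 0.002], [0.243, -0.97, -0.001], [0.002, 0.001, -1.0]]
wrist_force: [0.5, 0.1, -4.7]
width: 0.32
gripper_force: 80.6
```

Run:
```python
from h import *
R,p,s=now(); print(s['t'],p,s['width'],s['qpos'].round(2),s['wrist_force'],s['ft_torque'])
t,_=look('top');q,_=look('scene')
cv2.imwrite('pics/lift.png',np.hstack([crop(t,210,110,100,100,4),crop(q,320,140,100,100,4)]))
```

```text
3.85 [0.57647962 0.19788962 0.21694748] 0.31958819333395294 [ 0.19  0.29  1.47 -0.    1.38  1.52] [ 0.54775204  0.08472753 -4.67102069] [-0.01838684  0.00700325 -0.01514503]
```

View pics/lift.png

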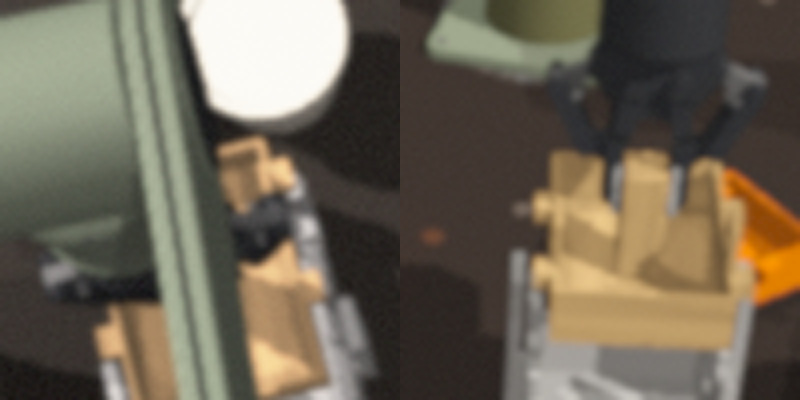

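The picture shows the tray held level above the carrier, clear of the uprights (gripper at right-panel px (640,190)). Next is the half turn.

Request:
{"api": "send_rows", "payload": {"motion": [[[0,0,-0.06],[0,0,0],0.0],[[0,0,-0.16],[0,0,0],0.0],[[0,0,-0.27],[0,0,0],0.0],[[0,0,-0.38],[0,0,0],0.0],[[0,0,-0.49],[0,0,0],0.0]]}}

```text
t: 4.37
ee_pos: [0.5745, 0.1974, 0.2131]
orientation: [[0.738, 0.674, -0.005], [0.674, -0.738, -0.002], [-0.005, -0.002, -1.0]]
wrist_force: [-0.1, -0.5, -4.1]
width: 0.319
gripper_force: 80.5
```

Request:
{"api": "send_rows", "payload": {"motion": [[[0,0,-0.11],[0,0,0],0.0],[[0,0,-0.22],[0,0,0],0.0],[[0,0,-0.33],[0,0,0],0.0],[[0,0,-0.44],[0,0,0],0.0],[[0,0,-0.55],[0,0,0],0.0]]}}

```text
t: 4.78
ee_pos: [0.5745, 0.1974, 0.2131]
orientation: [[0.277, 0.961, -0.005], [0.961, -0.277, -0.002], [-0.003, -0.004, -1.0]]
wrist_force: [0.3, -0.2, -4.0]
width: 0.32
gripper_force: 80.5
```

Request:
{"api": "send_rows", "payload": {"motion": [[[0,0,-0.11],[0,0,0],0.0],[[0,0,-0.22],[0,0,0],0.0],[[0,0,-0.33],[0,0,0],0.0],[[0,0,-0.44],[0,0,0],0.0],[[0,0,-0.55],[0,0,0],0.0]]}}

```text
t: 5.2
ee_pos: [0.5745, 0.1975, 0.2131]
orientation: [[-0.266, 0.964, -0.005], [0.964, 0.266, -0.002], [-0.001, -0.005, -1.0]]
wrist_force: [-0.1, 0.2, -5.3]
width: 0.313
gripper_force: 80.5
```

Request:
{"api": "send_rows", "payload": {"motion": [[[0,0,-0.11],[0,0,0],0.0],[[0,0,-0.22],[0,0,0],0.0],[[0,0,-0.33],[0,0,0],0.0],[[0,0,-0.44],[0,0,0],0.0],[[0,0,-0.55],[0,0,0],0.0]]}}

```text
t: 5.62
ee_pos: [0.5745, 0.1974, 0.2131]
orientation: [[-0.731, 0.683, -0.005], [0.683, 0.731, -0.002], [0.002, -0.004, -1.0]]
wrist_force: [-0.2, 0.6, -4.7]
width: 0.314
gripper_force: 80.5
```

Request:
{"api": "send_rows", "payload": {"motion": [[[0,0,-0.11],[0,0,0],0.0],[[0,0,-0.22],[0,0,0],0.0],[[0,0,-0.33],[0,0,0],0.0],[[0,0,-0.44],[0,0,0],0.0],[[0,0,-0.55],[0,0,0],0.0]]}}

```text
t: 6.03
ee_pos: [0.5746, 0.1974, 0.2131]
orientation: [[-0.98, 0.2, -0.004], [0.2, 0.98, -0.002], [0.004, -0.003, -1.0]]
wrist_force: [-0.2, -0.5, -4.8]
width: 0.32
gripper_force: 80.5
```

Request:
{"api": "send_rows", "payload": {"motion": [[[0,0,-0.11],[0,0,0],0.0],[[0,0,-0.22],[0,0,0],0.0],[[0,0,-0.33],[0,0,0],0.0],[[0,0,-0.41],[0,0,0],0.0],[[0,0,-0.4516],[0,0,0],0.0]]}}

```text
t: 6.45
ee_pos: [0.5746, 0.1974, 0.2131]
orientation: [[-0.969, -0.246, -0.004], [-0.246, 0.969, -0.002], [0.005, -0.001, -1.0]]
wrist_force: [0.7, -0.9, -5.4]
width: 0.317
gripper_force: 80.5
```

Request:
{"api": "send_rows", "payload": {"motion": [[[0,0,0],[0,0,0],0.0],[[0,0,0],[0,0,0],0.0],[[0,0,0],[0,0,0],0.0]]}}

```text
t: 6.7
ee_pos: [0.5754, 0.1976, 0.2145]
orientation: [[-0.97, -0.241, -0.002], [-0.241, 0.97, -0.001], [0.002, -0.001, -1.0]]
wrist_force: [0.4, 0.5, -6.2]
width: 0.317
gripper_force: 80.5
```

Run:
```python
from h import *
R,p,s=now(); print(s['t'],p,s['width'],s['qpos'].round(2)); print(delta(R,p,down(194),[.5771,.1978,.1173]))
t,_=look('top');q,_=look('scene')
cv2.imwrite('pics/turn.png',np.hstack([crop(t,210,110,100,100,4),crop(q,320,140,100,100,4)]))
```

```text
6.7 [0.57535572 0.19760693 0.21449803] 0.3172452671676023 [ 0.19  0.29  1.47 -0.    1.38 -1.63]
(array([-0.0009, -0.0023, -0.0005]), array([-0.002 , -0.0001,  0.0972]))
```

View pics/turn.png

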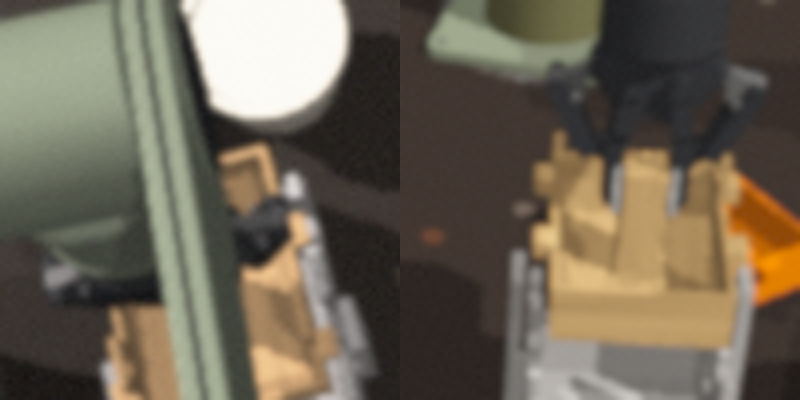

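The tray is turned, with its tabs now on the robot side. I'll lower it in steps.

Request:
{"api": "send_rows", "payload": {"motion": [[[0,0,0],[-0.0005,0,0.02],0.0],[[0,0,0],[-0.0005,0,0.04],0.0],[[0,0,0],[-0.0005,0,0.06],0.0],[[0,0,0],[-0.0005,0,0.07],0.0],[[0,0,0],[-0.0005,0,0.072],0.0]]}}

```text
t: 7.22
ee_pos: [0.5743, 0.1974, 0.1407]
orientation: [[-0.97, -0.242, -0.006], [-0.242, 0.97, -0.002], [0.006, -0.001, -1.0]]
wrist_force: [-1.1, -0.4, -5.1]
width: 0.317
gripper_force: 80.4
```

Request:
{"api": "send_rows", "payload": {"motion": [[[0,0,0],[0,0,0],0.0],[[0,0,0],[0,0,0],0.0],[[0,0,0],[0,0,0],0.0],[[0,0,0],[0,0,0],0.0],[[0,0,0],[0,0,0],0.0]]}}

```text
t: 7.63
ee_pos: [0.5775, 0.198, 0.1453]
orientation: [[-0.97, -0.242, 0.003], [-0.242, 0.97, -0.0], [-0.003, -0.001, -1.0]]
wrist_force: [-0.0, -0.2, -4.6]
width: 0.319
gripper_force: 80.4
```

Run:
```python
from h import *
R,p,s=now(); print(s['t'],p); print(delta(R,p,down(194),[.5771,.1978,.1173]))
```

```text
7.6333 [0.57745137 0.19798602 0.14526042]
(array([-0.0011,  0.0026,  0.0005]), array([ 0.0005, -0.0001,  0.028 ]))
```

Request:
{"api": "send_rows", "payload": {"motion": [[[0,0,0],[0.0005,0,0.004],0.0],[[0,0,0],[0.0005,0,0.008],0.0],[[0,0,0],[0.0005,0,0.012],0.0],[[0,0,0],[0.0005,0,0.014],0.0],[[0,0,0],[0.0005,0,0.014],0.0]]}}

```text
t: 8.05
ee_pos: [0.5752, 0.1975, 0.1286]
orientation: [[-0.97, -0.242, -0.002], [-0.242, 0.97, -0.001], [0.002, -0.001, -1.0]]
wrist_force: [0.7, 0.3, -5.8]
width: 0.312
gripper_force: 80.4
```

Request:
{"api": "send_rows", "payload": {"motion": [[[0,0,0],[0,0,0.001],0.0],[[0,0,0],[0,0,0.003],0.0],[[0,0,0],[0,0,0.005],0.0],[[0,0,0],[0,0,0.006],0.0],[[0,0,0],[0,0,0.007],0.0]]}}

```text
t: 8.47
ee_pos: [0.5762, 0.1977, 0.1228]
orientation: [[-0.97, -0.242, 0.001], [-0.242, 0.97, -0.001], [-0.0, -0.001, -1.0]]
wrist_force: [0.7, -0.0, -5.2]
width: 0.318
gripper_force: 80.5
```

Request:
{"api": "send_rows", "payload": {"motion": [[[0,0,0],[0,0,0.001],0.0],[[0,0,0],[0,0,0.002],0.0],[[0,0,0],[0,0,0.003],0.0],[[0,0,0],[0,0,0.004],0.0],[[0,0,0],[0,0,0.005],0.0]]}}

```text
t: 8.88
ee_pos: [0.5762, 0.1977, 0.1179]
orientation: [[-0.97, -0.242, 0.001], [-0.242, 0.97, -0.001], [-0.0, -0.001, -1.0]]
wrist_force: [-0.3, -0.3, -4.6]
width: 0.315
gripper_force: 80.5
```

Request:
{"api": "send_rows", "payload": {"motion": [[[0,0,0],[0,0,0.001],0.0],[[0,0,0],[0,0,0.001],0.0],[[0,0,0],[0,0,0.001],0.0]]}}

```text
t: 9.13
ee_pos: [0.5763, 0.1977, 0.1173]
orientation: [[-0.97, -0.242, 0.001], [-0.242, 0.97, -0.001], [-0.001, -0.001, -1.0]]
wrist_force: [-0.3, 0.6, -1.1]
width: 0.314
gripper_force: 80.8
```

Request:
{"api": "send_rows", "payload": {"motion": [[[0,0,0],[0,0,0.001],0.0],[[0,0,0],[0,0,0.001],0.2],[[0,0,0],[0,0,0.001],0.4],[[0,0,0],[0,0,0.001],0.6],[[0,0,0],[0,0,0.001],0.6]]}}

```text
t: 9.55
ee_pos: [0.5767, 0.1978, 0.1162]
orientation: [[-0.97, -0.242, 0.002], [-0.242, 0.97, -0.001], [-0.002, -0.001, -1.0]]
wrist_force: [-0.1, 0.1, 0.2]
width: 0.602
gripper_force: 0.0
```

Request:
{"api": "send_rows", "payload": {"motion": [[[0,0,0],[0,0,-0.003],0.6],[[0,0,0],[0,0,-0.02],0.6],[[0,0,0],[0,0,-0.045],0.6],[[0,0,0],[0,0,-0.08],0.6],[[0,0,0],[0,0,-0.12],0.6]]}}

```text
t: 9.97
ee_pos: [0.5746, 0.1975, 0.2349]
orientation: [[-0.97, -0.242, -0.004], [-0.242, 0.97, -0.002], [0.005, -0.001, -1.0]]
wrist_force: [0.4, -0.1, -0.2]
width: 0.6
gripper_force: 0.0
```

Run:
```python
from h import *
R,p,s=now(); print(s['t'],p,s['qpos'].round(2))
a=np.array([.484,-.3572,.136]);yaw=136.4;h=np.array([np.cos(np.radians(yaw)),np.sin(np.radians(yaw)),0])
c,sn=np.cos(np.radians(35)),np.sin(np.radians(35))
bx=c*h-sn*np.array([0,0,1]); bz=sn*h+c*np.array([0,0,1]); by=np.cross(bz,bx)
Rt=np.c_[bx,-by,-bz]; 
pt=a-.030*bx-.019*bz*1   # grasp point at bar (-30,0,0)
print(pt,pt+.1*bz); print(Rt.round(3))
print(delta(R,p,Rt,pt+.1*bz))
```

```text
9.9667 [0.57455348 0.19747944 0.23487783] [ 0.19  0.28  1.45 -0.    1.42 -1.63]
[ 0.5096882  -0.38166254  0.1376434 ] [ 0.4681514  -0.34210759  0.21955861]
[[-0.593  0.69   0.415]
 [ 0.565  0.724 -0.396]
 [-0.574  0.    -0.819]]
(array([ 0.304 , -0.5618,  0.9743]), array([ 0.2339, -0.4977,  0.0168]))
```

```bash
cat >> h.py <<'E'
def barpose(a,yaw,sl):
    h=np.array([np.cos(np.radians(yaw)),np.sin(np.radians(yaw)),0]);u=np.array([0,0,1.])
    c,s=np.cos(np.radians(sl)),np.sin(np.radians(sl)); bx=c*h-s*u; bz=s*h+c*u
    return np.c_[bx,-np.cross(bz,bx),-bz],np.array(a)-.044*bx-.019*bz,bx,bz
def via(R0,p0,R1,p1,n):
    rv=Ro.from_matrix(R0.T@R1).as_rotvec(); o=[]
    for i in range(n):
        Ra=R0@Ro.from_rotvec(rv*i/n).as_matrix(); pa=p0+(np.array(p1)-p0)*i/n
        o.append((np.round(rv/n,4),(Ra.T@(np.array(p1)-p0)/n).round(4)))
    return o
E
python3 - <<'E'
from h import *
R,p,s=now(); Rt,pt,bx,bz=barpose([.484,-.3572,.136],136.4,35)
print(pt+.1*bz)
for r in via(R,p,Rt,pt+.1*bz,3): print(r)
E
```

```text
[ 0.4764563  -0.35001623  0.22758868]
(array([ 0.1013, -0.1873,  0.3248]), array([ 0.0759, -0.1691,  0.0029]))
(array([ 0.1013, -0.1873,  0.3248]), array([ 0.0193, -0.184 ,  0.012 ]))
(array([ 0.1013, -0.1873,  0.3248]), array([-0.0362, -0.179 ,  0.0322]))
```

Request:
{"api": "send_rows", "payload": {"motion": [[[0.02,-0.037,0.065],[0.015,-0.034,0.0006],0.6],[[0.04,-0.075,0.13],[0.03,-0.068,0.001],0.6],[[0.06,-0.112,0.195],[0.045,-0.101,0.002],0.6],[[0.08,-0.15,0.26],[0.06,-0.135,0.0025],0.6],[[0.1013,-0.1873,0.3248],[0.0759,-0.1691,0.0029],0.6]]}}

```text
t: 10.38
ee_pos: [0.5432, 0.0139, 0.2337]
orientation: [[-0.976, 0.091, 0.196], [0.075, 0.993, -0.087], [-0.203, -0.07, -0.977]]
wrist_force: [1.1, -1.1, 0.1]
width: 0.599
gripper_force: 0.0
```

Request:
{"api": "send_rows", "payload": {"motion": [[[0.02,-0.037,0.065],[0.004,-0.037,0.0024],0.6],[[0.04,-0.075,0.13],[0.008,-0.074,0.005],0.6],[[0.06,-0.112,0.195],[0.0115,-0.11,0.007],0.6],[[0.08,-0.15,0.26],[0.0155,-0.147,0.0095],0.6],[[0.1013,-0.1873,0.3248],[0.0193,-0.184,0.012],0.6]]}}

```text
t: 10.8
ee_pos: [0.5102, -0.1688, 0.2311]
orientation: [[-0.842, 0.418, 0.342], [0.358, 0.906, -0.226], [-0.404, -0.068, -0.912]]
wrist_force: [0.1, 0.0, -0.1]
width: 0.599
gripper_force: 0.0
```

Request:
{"api": "send_rows", "payload": {"motion": [[[0.02,-0.037,0.065],[-0.007,-0.036,0.0065],0.6],[[0.04,-0.075,0.13],[-0.0145,-0.072,0.013],0.6],[[0.06,-0.112,0.195],[-0.022,-0.107,0.019],0.6],[[0.08,-0.15,0.26],[-0.029,-0.143,0.026],0.6],[[0.1013,-0.1873,0.3248],[-0.0362,-0.179,0.0322],0.6]]}}

```text
t: 11.22
ee_pos: [0.4772, -0.3515, 0.2282]
orientation: [[-0.587, 0.692, 0.42], [0.567, 0.722, -0.397], [-0.578, 0.005, -0.816]]
wrist_force: [0.6, 0.1, -0.4]
width: 0.604
gripper_force: 0.0
```

Request:
{"api": "send_rows", "payload": {"motion": [[[0,0,0],[0,0,0],0.6],[[0,0,0],[0,0,0],0.6],[[0,0,0],[0,0,0],0.6],[[0,0,0],[0,0,0],0.6]]}}

```text
t: 11.55
ee_pos: [0.4784, -0.3489, 0.2279]
orientation: [[-0.591, 0.689, 0.42], [0.565, 0.725, -0.394], [-0.576, 0.004, -0.817]]
wrist_force: [0.1, 0.6, -0.0]
width: 0.599
gripper_force: 0.0
```

Run:
```python
from h import *
R,p,s=now(); print(s['t'],p,s['qpos'].round(2),s['width'])
Rt,pt,bx,bz=barpose([.484,-.3572,.136],136.4,35)
print(delta(R,p,Rt,pt+.1*bz),delta(R,p,Rt,pt))
t,dt=look('top');q,dq=look('scene')
np.savez('t1.npz',t=t,dt=dt,q=q,dq=dq)
cv2.imwrite('pics/bar.png',np.vstack([np.hstack([crop(t,225,145,100,75,4),crop(q,330,190,100,75,4)]),np.hstack([crop(t,415,180,100,75,4),crop(q,170,120,100,75,4)])]))
```

```text
11.55 [ 0.47839979 -0.34885361  0.22785289] [-0.79 -0.09  1.99  0.03  0.63 -1.62] 0.5993902272526469
(array([ 0.0042,  0.0029, -0.0012]), array([ 0.0006, -0.0022, -0.0001])) (array([ 0.0042,  0.0029, -0.0012]), array([ 0.0009, -0.0026,  0.0999]))
```

View pics/bar.png

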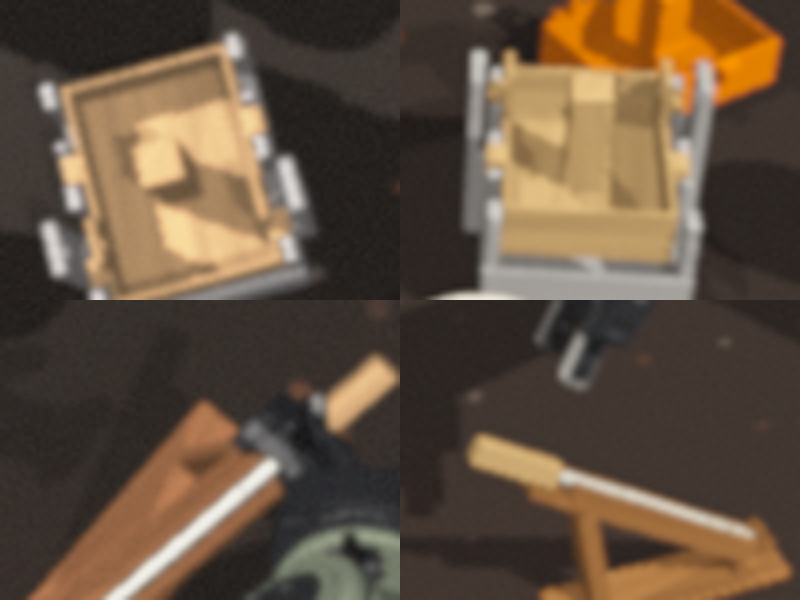

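The tray now sits level on the high ledges. Its ears rest on top of the ledges at crop px (75,165) and (250,120), and its tabs lie between the uprights. The bar is still in its rest with the gripper above the handle, so I'll descend.

Request:
{"api": "send_rows", "payload": {"motion": [[[0.004,0.003,-0.001],[0.0007,-0.0025,0.02],0.6],[[0.004,0.003,-0.001],[0.0007,-0.0025,0.04],0.6],[[0.004,0.003,-0.001],[0.0007,-0.0025,0.06],0.6],[[0.004,0.003,-0.001],[0.0007,-0.0025,0.08],0.6],[[0.004,0.003,-0.001],[0.0007,-0.0025,0.1],0.6]], "force": 40}}

```text
t: 12.07
ee_pos: [0.519, -0.3898, 0.1451]
orientation: [[-0.593, 0.689, 0.416], [0.564, 0.725, -0.395], [-0.574, 0.0, -0.819]]
wrist_force: [-0.7, 0.7, -0.1]
width: 0.599
gripper_force: 0.0
```

Request:
{"api": "send_rows", "payload": {"motion": [[[0,0,0],[0,0,0],0.6],[[0,0,0],[0,0,0],0.6],[[0,0,0],[0,0,0],0.6],[[0,0,0],[0,0,0],0.6],[[0,0,0],[0,0,0],0.6]]}}

```text
t: 12.48
ee_pos: [0.5183, -0.3906, 0.1472]
orientation: [[-0.592, 0.69, 0.417], [0.565, 0.723, -0.397], [-0.576, 0.0, -0.818]]
wrist_force: [0.7, 0.6, 0.5]
width: 0.602
gripper_force: 0.0
```

Run:
```python
from h import *
R,p,s=now(); print(s['t'],p,s['qpos'].round(2),s['width'],s['wrist_force'])
Rt,pt,bx,bz=barpose([.484,-.3572,.136],136.4,35)
print(delta(R,p,Rt,pt))
# rod line again from top + scene, unoccluded rod pixels -> lateral check
t,_=look('top')
hsv=cv2.cvtColor(t,cv2.COLOR_BGR2HSV); m=((hsv[...,2]>150)&(hsv[...,1]<60)).astype(np.uint8); m[:,:425]=0;m[:,500:]=0;m[:212]=0;m[266:]=0
k,l,st,c=cv2.connectedComponentsWithStats(m); i=1+st[1:,4].argmax()
ys,xs=np.where(l==i); vx,vy,x0,y0=cv2.fitLine(np.c_[xs,ys].astype(np.float32),cv2.DIST_HUBER,0,.01,.01).ravel(); print(st[i],vx,vy,x0,y0)
A=Rt.T@(plane('top',[x0,y0],.09)[0]-pt)
# intersect viewing ray with bar's vertical plane: sample z so that point lies on slope axis
for f in(-20,0,20):
    best=min((abs(((plane('top',[x0+f*vx,y0+f*vy],z)[0]-pt)@Rt)[2]+.019+.004),z) for z in np.arange(.02,.15,.001))
    X=plane('top',[x0+f*vx,y0+f*vy],best[1])[0]; print(((X-pt)@Rt).round(4))
```

```text
12.4833 [ 0.51828517 -0.39059282  0.14724937] [-0.79  0.16  1.93  0.03  0.45 -1.62] 0.6021828904313355 [0.69392365 0.64456956 0.4917402 ]
(array([-0.0004,  0.0025, -0.0009]), array([0.0017, 0.0005, 0.0008]))
[436 218  49  44 295] 0.7562689 -0.65426093 460.49506 239.73074
[ 0.1916  0.0014 -0.0235]
[ 0.1357  0.0013 -0.0234]
[ 0.083   0.0012 -0.0231]
```

Request:
{"api": "send_rows", "payload": {"motion": [[[0,0,0],[0.001,0.0015,0.001],0.5],[[0,0,0],[0.001,0.0015,0.001],0.35],[[0,0,0],[0.001,0.0015,0.001],0.25],[[0,0,0],[0.001,0.0015,0.001],0.1],[[0,0,0],[0.001,0.0015,0.001],0.0]], "force": 60}}

```text
t: 12.95
ee_pos: [0.5184, -0.3895, 0.1444]
orientation: [[-0.593, 0.69, 0.414], [0.565, 0.723, -0.396], [-0.573, -0.001, -0.819]]
wrist_force: [-3.7, 0.7, 2.9]
width: 0.177
gripper_force: 59.3
```

Request:
{"api": "send_rows", "payload": {"motion": [[[0,0,0],[0,0,0],0.0],[[0,0,0],[0,0,0],0.0],[[0,0,0],[0,0,0],0.0],[[0,0,0],[0,0,0],0.0],[[0,0,0],[0,0,0],0.0]]}}

```text
t: 13.37
ee_pos: [0.5184, -0.3895, 0.1443]
orientation: [[-0.593, 0.691, 0.414], [0.565, 0.723, -0.396], [-0.573, -0.001, -0.819]]
wrist_force: [-4.5, 2.6, 4.7]
width: 0.179
gripper_force: 59.4
```

Request:
{"api": "send_rows", "payload": {"motion": [[[0,0,0],[0,0,-0.005],0.0],[[0,0,0],[0,0,-0.015],0.0],[[0,0,0],[0,0,-0.035],0.0],[[0,0,0],[0,0,-0.06],0.0],[[0,0,0],[0,0,-0.09],0.0]]}}

```text
t: 13.78
ee_pos: [0.48, -0.3519, 0.2165]
orientation: [[-0.594, 0.691, 0.413], [0.569, 0.723, -0.393], [-0.57, 0.002, -0.822]]
wrist_force: [-0.7, 0.1, -0.5]
width: 0.179
gripper_force: 58.6
```

Run:
```python
from h import *
R,p,s=now(); print(s['t'],p,s['width'],s['gripper_force'])
E=np.array([.5425,.1912,.123]);d=np.array([-.2419,.9703,0])
sh=E-.296*d; Rt,pt,bx,bz=barpose(sh,104,0); print(sh,pt)
for r in via(R,p,Rt,pt+[0,0,.09],3): print(r)
```

```text
13.7833 [ 0.48002385 -0.35191672  0.21650638] 0.17916592972079715 58.620479106903076
[ 0.6141024 -0.0960088  0.123    ] [ 0.62474696 -0.13870181  0.104     ]
(array([0.0574, 0.1964, 0.1819]), array([ 0.016 ,  0.0847, -0.0018]))
(array([0.0574, 0.1964, 0.1819]), array([ 0.0315,  0.0802, -0.0019]))
(array([0.0574, 0.1964, 0.1819]), array([0.0456, 0.0732, 0.0013]))
```

Request:
{"api": "send_rows", "payload": {"motion": [[[0.01,0.04,0.035],[0.003,0.017,-0.0004],0.0],[[0.022,0.078,0.072],[0.0065,0.034,-0.0007],0.0],[[0.034,0.118,0.109],[0.0095,0.051,-0.001],0.0],[[0.046,0.157,0.145],[0.013,0.068,-0.0015],0.0],[[0.0574,0.1964,0.1819],[0.016,0.0847,-0.0018],0.0]]}}

```text
t: 14.2
ee_pos: [0.5295, -0.2809, 0.2104]
orientation: [[-0.52, 0.813, 0.26], [0.757, 0.58, -0.301], [-0.396, 0.04, -0.917]]
wrist_force: [-0.7, 0.1, -0.9]
width: 0.178
gripper_force: 58.7
```

Request:
{"api": "send_rows", "payload": {"motion": [[[0.011,0.039,0.036],[0.006,0.016,-0.0004],0.0],[[0.022,0.078,0.072],[0.0125,0.032,-0.0007],0.0],[[0.034,0.118,0.109],[0.019,0.048,-0.001],0.0],[[0.046,0.157,0.145],[0.025,0.064,-0.0015],0.0],[[0.0574,0.1964,0.1819],[0.0315,0.0802,-0.0019],0.0]]}}

```text
t: 14.62
ee_pos: [0.5779, -0.2099, 0.2026]
orientation: [[-0.401, 0.908, 0.119], [0.894, 0.416, -0.167], [-0.201, 0.04, -0.979]]
wrist_force: [0.6, 0.6, -0.9]
width: 0.177
gripper_force: 58.7
```

Request:
{"api": "send_rows", "payload": {"motion": [[[0.011,0.039,0.036],[0.009,0.015,0.0003],0.0],[[0.022,0.078,0.072],[0.018,0.03,0.0006],0.0],[[0.034,0.118,0.109],[0.027,0.044,0.0008],0.0],[[0.046,0.157,0.145],[0.036,0.059,0.001],0.0],[[0.0574,0.1964,0.1819],[0.0456,0.0732,0.0013],0.0]]}}

```text
t: 15.03
ee_pos: [0.6263, -0.139, 0.195]
orientation: [[-0.241, 0.971, 0.001], [0.971, 0.241, -0.002], [-0.002, 0.001, -1.0]]
wrist_force: [0.1, -0.1, -1.1]
width: 0.179
gripper_force: 58.7
```

Request:
{"api": "send_rows", "payload": {"motion": [[[0,0,0],[0,0,0],0.0],[[0,0,0],[0,0,0],0.0],[[0,0,0],[0,0,0],0.0],[[0,0,0],[0,0,0],0.0]]}}

```text
t: 15.37
ee_pos: [0.6253, -0.1408, 0.1949]
orientation: [[-0.242, 0.97, 0.002], [0.97, 0.242, -0.005], [-0.005, 0.001, -1.0]]
wrist_force: [0.2, -0.1, -0.6]
width: 0.176
gripper_force: 58.7
```

Run:
```python
from h import *
R,p,s=now(); print(s['t'],p,s['width'],s['gripper_force'],s['qpos'].round(2))
E=np.array([.5425,.1912,.123]);d=np.array([-.2419,.9703,0])
Rt,pt,bx,bz=barpose(E-.296*d,104,0); print(delta(R,p,Rt,pt))
```

```text
15.3667 [ 0.62529063 -0.14076024  0.19487049] 0.17577503237482558 58.66457283496857 [-0.35  0.37  1.41 -0.    1.36 -0.6 ]
(array([0.0011, 0.005 , 0.0002]), array([ 0.0026, -0.0001,  0.0909]))
```

Lower to the eye height, still 25 mm short of the upright, and look.

Request:
{"api": "send_rows", "payload": {"motion": [[[0.001,0.005,0],[0,0,0.02],0.0],[[0.001,0.005,0],[0,0,0.045],0.0],[[0.001,0.005,0],[0,0,0.07],0.0],[[0.001,0.005,0],[0,0,0.085],0.0],[[0.001,0.005,0],[0,0,0.0905],0.0]]}}

```text
t: 15.78
ee_pos: [0.6232, -0.1405, 0.1009]
orientation: [[-0.242, 0.97, -0.006], [0.97, 0.242, 0.002], [0.004, -0.005, -1.0]]
wrist_force: [-0.6, -0.1, -2.0]
width: 0.178
gripper_force: 58.7
```

Request:
{"api": "send_rows", "payload": {"motion": [[[0,0,0],[0,0,0],0.0],[[0,0,0],[0,0,0],0.0],[[0,0,0],[0,0,0],0.0],[[0,0,0],[0,0,0],0.0],[[0,0,0],[0,0,0],0.0]]}}

```text
t: 16.2
ee_pos: [0.6273, -0.1413, 0.106]
orientation: [[-0.242, 0.97, 0.003], [0.97, 0.242, -0.001], [-0.001, 0.003, -1.0]]
wrist_force: [-0.2, -0.2, -0.5]
width: 0.179
gripper_force: 58.7
```

Run:
```python
from h import *
R,p,s=now(); print(s['t'],p,s['width'],s['gripper_force'])
E=np.array([.5425,.1912,.123]);d=np.array([-.2419,.9703,0])
Rt,pt,bx,bz=barpose(E-.296*d,104,0); print(delta(R,p,Rt,pt))
t,dt=look('top');q,dq=look('scene'); np.savez('t2.npz',t=t,dt=dt,q=q,dq=dq)
axis=p+R@[.044,0,-.019]; bx=R[:,0]
for n,im in(('top',t),('scene',q)):
    for L in(40,100,150,190): print(n,L,proj(n,axis+bx*L/1000).round(1))
    print(n,'eyes',proj(n,[E-.081*d,E+.081*d]).round(1).tolist())
cv2.imwrite('pics/pre.png',np.vstack([crop(t,220,150,160,60,5),crop(q,260,180,160,60,5)]))
```

```text
16.2 [ 0.62732204 -0.14132336  0.10600202] 0.17854112098334202 58.71105909347534
(array([0.0029, 0.0014, 0.0003]), array([ 0.0032, -0.0019,  0.002 ]))
top 40 [[365.8 172.1]]
top 100 [[343.4 178.3]]
top 150 [[324.6 183.4]]
top 190 [[309.6 187.5]]
top eyes [[299.2, 191.2], [238.0, 208.0]]
scene 40 [[283.  206.9]]
scene 100 [[304.5 208. ]]
scene 150 [[322.5 208.8]]
scene 190 [[337.  209.5]]
scene eyes [[347.2, 210.1], [406.5, 212.9]]
```

View pics/pre.png

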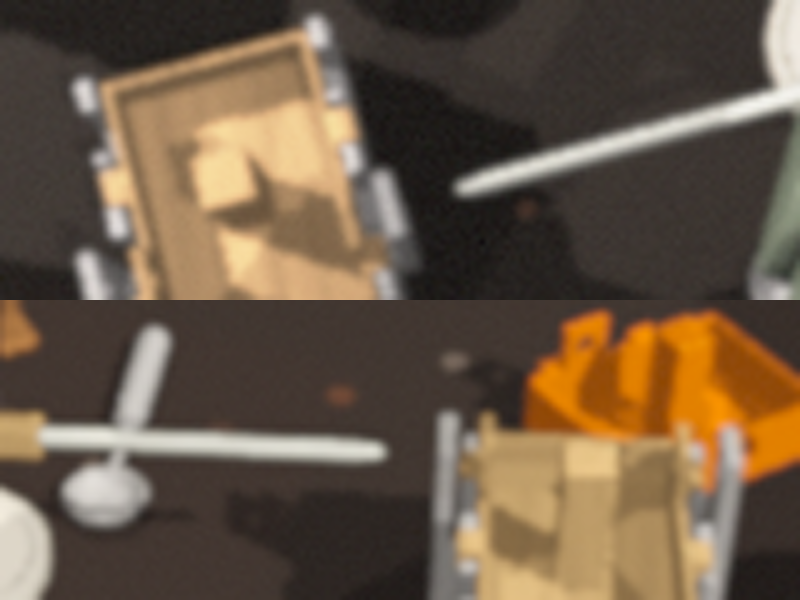

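The top view shows the rod running from crop (800,92) to its tip at (457,188), level with the right upright at (388,205). In the scene view the tip is at (383,452). Next I'll measure the rod line against the eye line in both views.

```bash
cat > m.py <<'E'
from h import *
def rodfit(n,im,lo,hi):
    hsv=cv2.cvtColor(im,cv2.COLOR_BGR2HSV); m=(hsv[...,2]>130)&(hsv[...,1]<45)
    R,p,s=now(); ax=p+R@[.044,0,-.019]
    L=proj(n,[ax+R[:,0]*x for x in np.linspace(lo,hi,60)])
    band=np.zeros(im.shape[:2],np.uint8); cv2.polylines(band,[np.round(L).astype(np.int32)],False,1,11)
    ys,xs=np.where(m&(band>0)); v=cv2.fitLine(np.c_[xs,ys].astype(np.float32),cv2.DIST_HUBER,0,.01,.01).ravel()
    o=[]
    for x in(lo,hi):
        q=proj(n,ax+R[:,0]*x)[0]; nrm=np.array([-v[1],v[0]]); nrm*=np.sign(nrm[1]); o.append(round(float((v[2:]-q)@nrm),2))
    return len(xs),o  # seen minus predicted, px, + = down in image
E
python3 - <<'E'
from m import *
z=np.load('t2.npz')
print('top',rodfit('top',z['t'],.04,.17)); print('scene',rodfit('scene',z['q'],.02,.085),rodfit('scene',z['q'],.10,.17))
W=cloud('top',z['dt']); m=((abs(W[...,0]-.54)<.06)&(abs(W[...,1]-.19)<.12)&(W[...,2]>.13)&(W[...,2]<.15)).astype(np.uint8)
k,l,st,c=cv2.connectedComponentsWithStats(m)
g=cv2.cvtColor(z['t'],cv2.COLOR_BGR2GRAY).astype(float)
for i in range(1,k):
    if st[i,4]>15:
        M=cv2.dilate((l==i).astype(np.uint8),np.ones((5,5)))>0; ys,xs=np.where(M&(g>120)); print(c[i],len(xs),xs.mean(),ys.mean(),plane('top',[xs.mean(),ys.mean()],.138),proj('top',plane('top',c[i],.138)))
# px sizes
E0=np.array([.5425,.1912,.123]); X=np.array([.9703,.2419,0])
for n in('top','scene'): print(n,'px per mm carrier x',(proj(n,E0+X*.01)-proj(n,E0))/10,'z',(proj(n,E0+[0,0,.01])-proj(n,E0))/10)
# scene upright top/near corners predicted
d=np.array([-.2419,.9703,0]); B=E0.copy();B[2]=0
print([ (x,y,proj('scene',B+X*(x+35)/1000+d*y/1000+[0,0,.138]).round(1).tolist()) for x in(-52,-18) for y in(-81,-73,73,81)])
cv2.imwrite('pics/up.png',np.hstack([crop(z['q'],335,195,40,50,10),crop(z['q'],390,195,40,50,10)]))
E
```

```text
top (258, [-0.49, -0.1])
scene (218, [0.33, 0.06]) (169, [0.19, 0.19])
[267.09677419 188.61290323] 113 266.14159292035396 186.4867256637168 [[0.57399227 0.19517693 0.138     ]] [[267.09677419 188.61290323]]
[297.04444444 190.64444444] 67 296.7313432835821 190.76119402985074 [[0.56093829 0.1178258  0.138     ]] [[297.04444444 190.64444444]]
[288.96296296 193.51851852] 63 288.36507936507934 191.82539682539684 [[0.55878671 0.13900683 0.138     ]] [[288.96296296 193.51851852]]
[248.1 204.9] 80 248.1375 205.575 [[0.52651545 0.24063435 0.138     ]] [[248.1 204.9]]
[238.2244898 207.       ] 70 238.4 206.54285714285714 [[0.52471594 0.26515068 0.138     ]] [[238.2244898 207.       ]]
top px per mm carrier x [[-0.09556091 -0.37236519]] z [[-0.06131536 -0.05296797]]
scene px per mm carrier x [[0.0127084  0.22848073]] z [[ 0.03167908 -0.2857005 ]]
[(-52, -81, [[347.5, 202.1]]), (-52, -73, [[350.4, 202.2]]), (-52, 73, [[403.7, 204.7]]), (-52, 81, [[406.6, 204.8]]), (-18, -81, [[347.3, 209.7]]), (-18, -73, [[350.3, 209.8]]), (-18, 73, [[404.8, 212.4]]), (-18, 81, [[407.8, 212.5]])]
```

View pics/up.png

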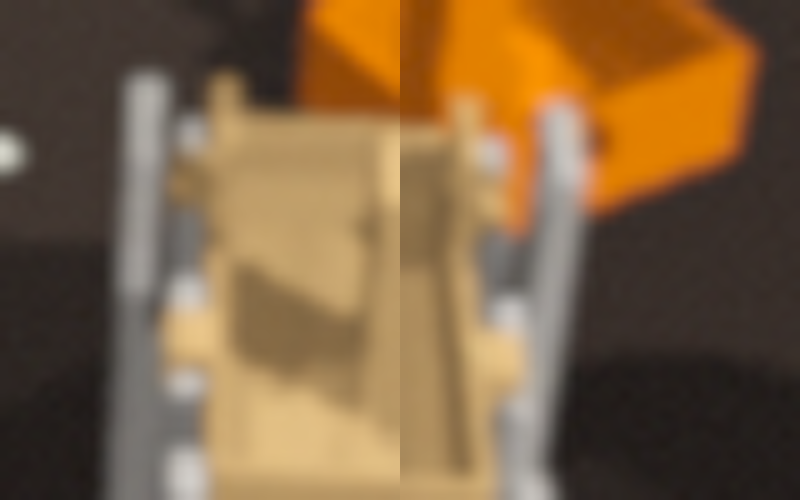

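The uprights match the prediction to within about 1 mm: the top of the right one is at px (348–352,202) and of the left one at (405–408,204.5). The rod also agrees with the arm's pose. I'll apply the remaining small offset and check.

Request:
{"api": "send_rows", "payload": {"motion": [[[0.0015,0.001,0],[0.002,-0.0018,0.0018],0.0],[[0.0015,0.001,0],[0.003,-0.0018,0.0018],0.0],[[0.0015,0.001,0],[0.003,-0.0018,0.0018],0.0],[[0.0015,0.001,0],[0.003,-0.0018,0.0018],0.0],[[0.0015,0.001,0],[0.003,-0.0018,0.0018],0.0]]}}

```text
t: 16.72
ee_pos: [0.6238, -0.1384, 0.1024]
orientation: [[-0.242, 0.97, -0.001], [0.97, 0.242, 0.001], [0.001, -0.001, -1.0]]
wrist_force: [-0.2, 0.6, -0.8]
width: 0.175
gripper_force: 58.7
```

Request:
{"api": "send_rows", "payload": {"motion": [[[0,0,0],[0.003,0,0],0.0],[[0,0,0],[0.006,0,0],0.0],[[0,0,0],[0.009,0,0],0.0],[[0,0,0],[0.012,0,0],0.0],[[0,0,0],[0.015,0,0],0.0]]}}

```text
t: 17.13
ee_pos: [0.6201, -0.1235, 0.1025]
orientation: [[-0.242, 0.97, -0.001], [0.97, 0.242, 0.001], [0.001, -0.001, -1.0]]
wrist_force: [0.3, 0.2, -1.1]
width: 0.178
gripper_force: 58.7
```

```bash
cat >> m.py <<'E'
def err():
    R,p,s=now(); E=np.array([.5425,.1912,.123]);d=np.array([-.2419,.9703,0]);X=np.array([.9703,.2419,0])
    Rt=barpose(E,104,0)[0]; sh=p+R@[.044,0,-.019]; tip=sh+.19*R[:,0]
    print('t',s['t'],'tip y',((tip-E)@d*1000).round(1),'lat tip/sh',((tip-E)@X*1000).round(2),((sh-E)@X*1000).round(2),'z tip/sh',((tip-E)[2]*1000).round(2),((sh-E)[2]*1000).round(2),'F',s['wrist_force'].round(1),'rot',delta(R,p,Rt,p)[0])
E
python3 -c "
from m import *; err()"
```

```text
t 17.1333 tip y -90.1 lat tip/sh -0.94 -0.85 z tip/sh -1.18 -1.44 F [ 0.3  0.2 -1.1] rot [-0.0011 -0.0014  0.0005]
```

Request:
{"api": "send_rows", "payload": {"motion": [[[-0.001,-0.001,0],[0.001,0.0006,-0.0014],0.0],[[-0.001,-0.001,0],[0.005,0.0006,-0.0014],0.0],[[-0.001,-0.001,0],[0.01,0.0006,-0.0014],0.0],[[-0.001,-0.001,0],[0.015,0.0006,-0.0014],0.0],[[-0.001,-0.001,0],[0.02,0.0006,-0.0014],0.0]]}}

```text
t: 17.55
ee_pos: [0.6158, -0.1038, 0.1039]
orientation: [[-0.242, 0.97, -0.0], [0.97, 0.242, 0.0], [0.0, -0.0, -1.0]]
wrist_force: [-1.2, 0.2, -0.4]
width: 0.174
gripper_force: 58.7
```

```bash
python3 -c "
from m import *; err()
t,_=look('top');q,_=look('scene')
print(rodfit('top',t,.03,.15),rodfit('scene',q,.02,.17))"
```

```text
t 17.55 tip y -69.9 lat tip/sh -0.34 -0.26 z tip/sh 0.0 -0.07 F [-1.2  0.2 -0.4] rot [-0.0001 -0.0004  0.0004]
(245, [-0.33, -0.16]) (327, [0.07, 0.35])
```

Request:
{"api": "send_rows", "payload": {"motion": [[[0,0,0],[0.005,0.0002,-0.0003],0.0],[[0,0,0],[0.01,0.0002,-0.0003],0.0],[[0,0,0],[0.015,0.0002,-0.0003],0.0],[[0,0,0],[0.02,0.0002,-0.0003],0.0],[[0,0,0],[0.025,0.0002,-0.0003],0.0]]}}

```text
t: 18.07
ee_pos: [0.6101, -0.0795, 0.1043]
orientation: [[-0.242, 0.97, 0.0], [0.97, 0.242, 0.0], [0.0, 0.0, -1.0]]
wrist_force: [1.1, -0.6, -0.4]
width: 0.174
gripper_force: 58.7
```

```bash
python3 -c "
from m import *; err()"
```

```text
t 18.0667 tip y -45.1 lat tip/sh 0.05 0.08 z tip/sh 0.38 0.34 F [ 1.1 -0.6 -0.4] rot [ 0.0003 -0.0002  0.0001]
```

Request:
{"api": "send_rows", "payload": {"motion": [[[0,0,0],[0.007,0,0],0.0],[[0,0,0],[0.014,0,0],0.0],[[0,0,0],[0.021,0,0],0.0],[[0,0,0],[0.028,0,0],0.0],[[0,0,0],[0.035,0,0],0.0]]}}

```text
t: 18.48
ee_pos: [0.6015, -0.0453, 0.1043]
orientation: [[-0.242, 0.97, 0.0], [0.97, 0.242, 0.0], [0.0, 0.0, -1.0]]
wrist_force: [0.7, 0.1, 0.0]
width: 0.178
gripper_force: 58.7
```

Request:
{"api": "send_rows", "payload": {"motion": [[[0,0,0],[0.007,0,0],0.0],[[0,0,0],[0.014,0,0],0.0],[[0,0,0],[0.021,0,0],0.0],[[0,0,0],[0.028,0,0],0.0],[[0,0,0],[0.035,0,0],0.0]]}}

```text
t: 18.9
ee_pos: [0.5929, -0.0114, 0.1043]
orientation: [[-0.242, 0.97, -0.0], [0.97, 0.242, 0.0], [0.0, -0.0, -1.0]]
wrist_force: [0.7, -0.2, -0.8]
width: 0.178
gripper_force: 58.8
```

Request:
{"api": "send_rows", "payload": {"motion": [[[0,0,0],[0.005,0,0],0.0],[[0,0,0],[0.01,0,0],0.0],[[0,0,0],[0.014,0,0],0.0]]}}

```text
t: 19.15
ee_pos: [0.5895, 0.002, 0.1042]
orientation: [[-0.242, 0.97, -0.0], [0.97, 0.242, 0.0], [0.0, -0.0, -1.0]]
wrist_force: [1.2, -1.0, -0.2]
width: 0.174
gripper_force: 58.8
```

```bash
python3 -c "
from m import *; err()
t,_=look('top');q,_=look('scene')
print(rodfit('top',t,.03,.10),rodfit('scene',q,.02,.10))"
```

```text
t 19.15 tip y 39.1 lat tip/sh -0.26 -0.14 z tip/sh 0.3 0.24 F [ 1.2 -1.  -0.2] rot [-0.0002 -0.0003  0.0006]
(220, [0.05, -0.15]) (197, [0.12, 0.16])
```

Request:
{"api": "send_rows", "payload": {"motion": [[[0,0,0],[0.005,0.0002,0],0.0],[[0,0,0],[0.01,0.0002,0],0.0],[[0,0,0],[0.015,0.0002,0],0.0],[[0,0,0],[0.02,0.0002,0],0.0],[[0,0,0],[0.025,0.0002,0],0.0]]}}

```text
t: 19.67
ee_pos: [0.5837, 0.0262, 0.1042]
orientation: [[-0.242, 0.97, -0.0], [0.97, 0.242, 0.0], [0.0, -0.0, -1.0]]
wrist_force: [0.4, -0.2, -0.4]
width: 0.172
gripper_force: 58.7
```

Request:
{"api": "send_rows", "payload": {"motion": [[[0,0,0],[0.005,0,0],0.0],[[0,0,0],[0.01,0,0],0.0],[[0,0,0],[0.015,0,0],0.0],[[0,0,0],[0.02,0,0],0.0],[[0,0,0],[0.025,0,0],0.0]]}}

```text
t: 20.08
ee_pos: [0.5776, 0.0505, 0.1042]
orientation: [[-0.242, 0.97, -0.0], [0.97, 0.242, 0.0], [0.0, -0.0, -1.0]]
wrist_force: [-0.3, -0.0, -0.4]
width: 0.177
gripper_force: 58.8
```

```bash
python3 -c "
from m import *; err()"
```

```text
t 20.0833 tip y 89.0 lat tip/sh -0.1 -0.01 z tip/sh 0.28 0.22 F [-0.3 -0.  -0.4] rot [-0.0003 -0.0003  0.0004]
```

Through all four eyes. Now the last 20 mm, gently, until contact.

Request:
{"api": "send_rows", "payload": {"motion": [[[0,0,0],[0.004,0,0],0.0],[[0,0,0],[0.007,0,0],0.0],[[0,0,0],[0.01,0,0],0.0],[[0,0,0],[0.012,0,0],0.0],[[0,0,0],[0.014,0,0],0.0]]}}

```text
t: 20.5
ee_pos: [0.5744, 0.0637, 0.1043]
orientation: [[-0.242, 0.97, -0.0], [0.97, 0.242, 0.0], [0.0, -0.0, -1.0]]
wrist_force: [-0.1, 0.1, 0.4]
width: 0.176
gripper_force: 58.8
```

Request:
{"api": "send_rows", "payload": {"motion": [[[0,0,0],[0.001,0,0],0.0],[[0,0,0],[0.002,0,0],0.0],[[0,0,0],[0.003,0,0],0.0],[[0,0,0],[0.004,0,0],0.0],[[0,0,0],[0.005,0,0],0.0]]}}

```text
t: 20.92
ee_pos: [0.5732, 0.0684, 0.1043]
orientation: [[-0.242, 0.97, -0.0], [0.97, 0.242, 0.0], [0.0, -0.0, -1.0]]
wrist_force: [0.3, -1.3, 0.2]
width: 0.173
gripper_force: 58.8
```

```bash
python3 -c "
from m import *; err()"
```

```text
t 20.9167 tip y 107.4 lat tip/sh 0.07 0.09 z tip/sh 0.32 0.29 F [ 0.3 -1.3  0.2] rot [-0.0001 -0.0002  0.0001]
```

Request:
{"api": "send_rows", "payload": {"motion": [[[0,0,0],[0.0007,0,0],0.0],[[0,0,0],[0.0014,0,0],0.0],[[0,0,0],[0.002,0,0],0.0]]}}

```text
t: 21.17
ee_pos: [0.5727, 0.0704, 0.1043]
orientation: [[-0.242, 0.97, -0.0], [0.97, 0.242, 0.0], [0.0, -0.0, -1.0]]
wrist_force: [1.0, -0.6, -0.1]
width: 0.172
gripper_force: 58.8
```

Request:
{"api": "send_rows", "payload": {"motion": [[[0,0,0],[0.0007,0,0],0.0],[[0,0,0],[0.0014,0,0],0.0]]}}

```text
t: 21.33
ee_pos: [0.5724, 0.0717, 0.1043]
orientation: [[-0.242, 0.97, -0.0], [0.97, 0.242, 0.0], [0.0, -0.0, -1.0]]
wrist_force: [0.6, -0.7, -0.4]
width: 0.173
gripper_force: 58.8
```

Request:
{"api": "send_rows", "payload": {"motion": [[[0,0,0],[0.0007,0,0],0.0],[[0,0,0],[0.0014,0,0],0.0]]}}

```text
t: 21.5
ee_pos: [0.572, 0.0731, 0.1043]
orientation: [[-0.242, 0.97, -0.0], [0.97, 0.242, 0.0], [0.0, -0.0, -1.0]]
wrist_force: [0.3, -1.5, -0.0]
width: 0.175
gripper_force: 58.8
```

Request:
{"api": "send_rows", "payload": {"motion": [[[0,0,0],[0.0007,0,0],0.0],[[0,0,0],[0.0014,0,0],0.0]]}}

```text
t: 21.67
ee_pos: [0.5719, 0.0736, 0.1043]
orientation: [[-0.242, 0.97, 0.0], [0.97, 0.242, -0.002], [-0.002, -0.0, -1.0]]
wrist_force: [0.5, -5.0, 0.6]
width: 0.181
gripper_force: 58.8
```

Run:
```python
from m import *
err()
t,_=look('top');q,_=look('scene')
cv2.imwrite('pics/end.png',np.vstack([crop(t,215,160,130,60,6),crop(q,310,180,130,40,6)]))
```

```text
t 21.6667 tip y 112.9 lat tip/sh 0.02 0.1 z tip/sh -0.06 0.23 F [ 0.5 -5.   0.6] rot [-0.0001  0.0016  0.0004]
```

View pics/end.png

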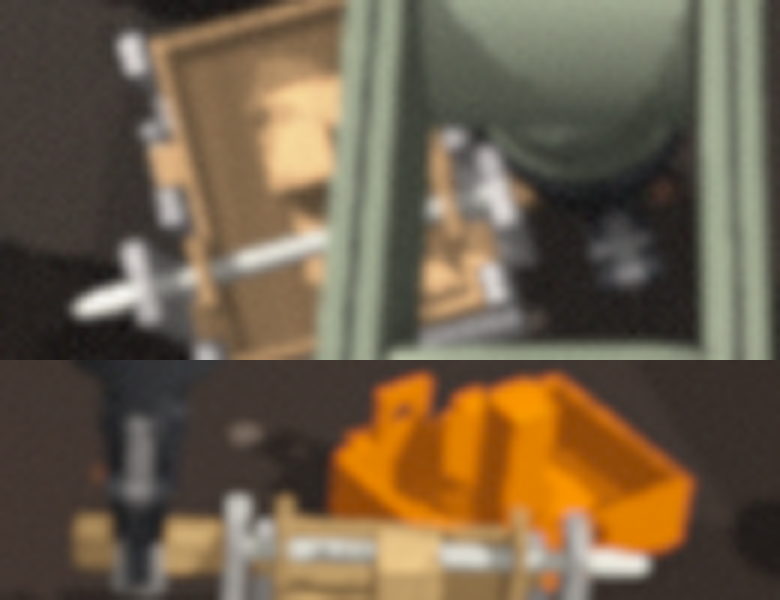

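Contact at 5 N. The rod is through all four eyes, with its tip out at top px (228,210), and the handle is against the right upright. Release and withdraw upward.

Request:
{"api": "send_rows", "payload": {"motion": [[[0,0,0],[0,0,0],0.1],[[0,0,0],[0,0,0],0.25],[[0,0,0],[0,0,0],0.4],[[0,0,0],[0,0,0],0.5],[[0,0,0],[0,0,0],0.5]]}}

```text
t: 22.18
ee_pos: [0.5716, 0.075, 0.1042]
orientation: [[-0.242, 0.97, -0.0], [0.97, 0.242, 0.001], [0.001, -0.0, -1.0]]
wrist_force: [-0.3, 0.2, 0.4]
width: 0.501
gripper_force: 0.0
```

Request:
{"api": "send_rows", "payload": {"motion": [[[0,0,0],[0,0,-0.005],0.5],[[0,0,0],[0,0,-0.02],0.5],[[0,0,0],[0,0,-0.045],0.5],[[0,0,0],[0,0,-0.08],0.5],[[0,0,0],[0,0,-0.11],0.5]]}}

```text
t: 22.6
ee_pos: [0.5714, 0.0748, 0.2158]
orientation: [[-0.242, 0.97, -0.001], [0.97, 0.242, 0.001], [0.001, -0.0, -1.0]]
wrist_force: [0.8, 0.2, 0.7]
width: 0.499
gripper_force: 0.0
```

Request:
{"api": "send_rows", "payload": {"motion": [[[0,0,0],[-0.035,0,0],0.5],[[0,0,0],[-0.07,0,0],0.5],[[0,0,0],[-0.11,0,0],0.5],[[0,0,0],[-0.15,0,0],0.5],[[0,0,0],[-0.18,0,0],0.5]]}}

```text
t: 23.02
ee_pos: [0.6159, -0.1029, 0.215]
orientation: [[-0.241, 0.97, 0.001], [0.97, 0.241, -0.001], [-0.001, 0.001, -1.0]]
wrist_force: [0.5, 0.6, 0.1]
width: 0.498
gripper_force: 0.0
```

Request:
{"api": "send_rows", "payload": {"motion": [[[0,0,0],[-0.02,0,0],0.5],[[0,0,0],[-0.03,0,0],0.5],[[0,0,0],[-0.03,0,0],0.5],[[0,0,0],[-0.03,0,0],0.5]]}}

```text
t: 23.35
ee_pos: [0.6224, -0.1287, 0.2142]
orientation: [[-0.242, 0.97, -0.0], [0.97, 0.242, 0.001], [0.001, -0.0, -1.0]]
wrist_force: [0.0, -0.2, 0.2]
width: 0.5
gripper_force: 0.0
```

Run:
```python
from m import *
t,_=look('top');q,_=look('scene')
cv2.imwrite('pics/fin.png',np.vstack([crop(t,215,160,130,60,6),crop(q,310,180,130,40,6)]))
```

```text
(no output)
```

View pics/fin.png

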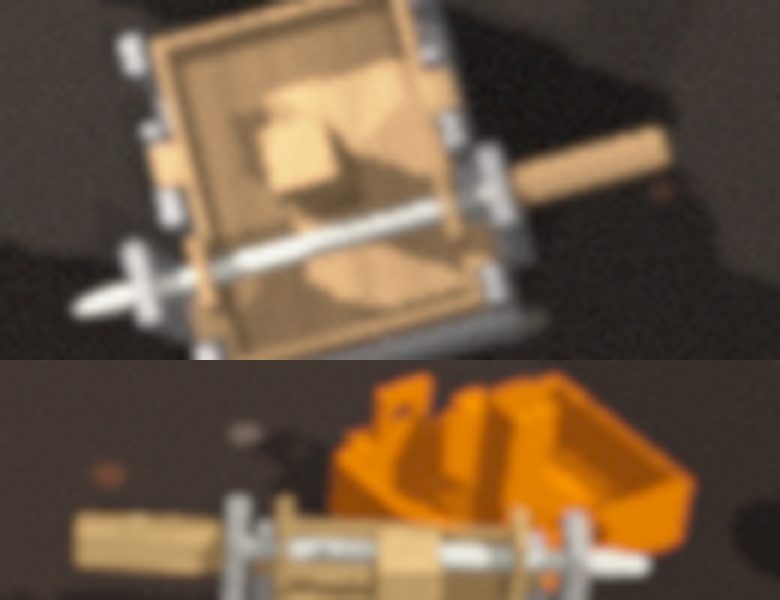

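The bar is through all four eyes, with the handle's shoulder against the right upright at crop (515,185) and the tip out at (80,305). The tray sits on the high ledges and the gripper is clear.

```bash
python3 -c "
from plant import job_done; print(job_done())"
```

```text
the job is handed in; nothing more can be done
None
```

The job is handed in at about 23 s: the tray is turned half round and standing on the high ledges, and the lock bar is through all four eyes with its handle against the upright.

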